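Hone the sealing face of a pump plate on a magnetic chuck

TASK

Take the red cap off the steel pump plate and stand it in the green tray, then set the chuck's magnet dial to 4, the green mark. Next take the orange sprung hone, set its stone down square across the plate at the yellow end, centred on the plate's width, and in one unbroken stroke with light steady pressure rub along to the plain end and back to the yellow end, keeping the spring partly squeezed all the way: never lifted from the plate, never pressed hard. Finally stand the hone back in its wooden rest, and leave the other things on the bench alone.

Things in the scene. Friction and masses are not known exactly. Their poses are not given: they have to be found in the camera images.
- fixture: the fixed chuck: a grey block 100 (x) x 220 (y) x 45 mm high carrying the steel pump plate, 80 (x) x 190 (y) mm, whose flat top face is 60 mm above the bench; a yellow bar (55 mm high) marks its +y end. On its +x side a blue control block, x from 50 to 165 mm, y +-65 mm, 46 mm high, with the dial. Origin: under the middle of the plate, at bench level
- face (a point): middle of the plate's top face; y runs along the plate to the yellow end, x across it towards the dial, z up
- face_yellow (a point): on the plate's top face, where the middle of the stone belongs at the yellow end of the stroke (62 mm from the face's middle)
- face_plain (a point): the same at the plain end (62 mm the other way)
- dial (a joint): the black magnet dial's value in rad: grows clockwise seen from above, 0 to 2.0. Mark 1 (one white dot) is at 0, mark 2 at 0.5, mark 3 at 1.0, mark 4 (four green dots) at 1.5, mark 5 at 2.0. It is stiff and stays where it is left
- dial_grip (a point): on the dial's vertical axis, 82 mm above the bench, where to grip. The grip is an upright bar 64 mm long, 16 mm thick, from 55 to 97 mm above the bench, on a disc 68 mm across. The bar points along the dial's white pointer line. The axis is 100 mm from the middle of the plate, on fixture +x
- dial_pointer (a point): pointing end of the dial bar (white stripe), 32 mm from the axis at the height of dial_grip; seen from above it points from the axis at 1.0 rad minus the dial's value, counter-clockwise from fixture +x (the green mark 4 is at -0.5 rad)
- cap: red plastic cap standing on the plate: a round body 58 mm across and 58 mm high with a foot rim 68 mm across, 8 mm high. Origin: centre of its underside; z up. 60 g
- cap_tray: fixed green open tray, 170 (x) x 130 (y) mm, walls 30 mm high and 5 mm thick, floor 5 mm thick. Origin: under its centre at bench level
- hone: the hone, about 0.4 kg: an orange handle 66 mm (x) x 28 mm (y, the width to grip) from 40 to 92 mm above the sole, on an aluminium plate 74 x 32 mm (32 to 40 mm), over a sprung foot with a red-brown stone. Origin: centre of the sole when the spring is relaxed; z up. Heights are for the relaxed spring
- hone_grip (a point): middle of the orange handle, 72 mm above the sole
- hone_foot (a joint): how far the hone's spring is squeezed, m: 0 relaxed, 0.016 fully squeezed (the handle comes down towards the foot). About 5 N to start, 11 N fully squeezed
- sole (a point): centre of the underside of the stone; the foot is 74 mm (x, which goes across the plate) x 46 mm (y, along the stroke), 14 mm thick; it moves with the foot
- rest: fixed wooden open tray for the hone, 140 (x) x 110 (y) mm, walls 20 mm high and 5 mm thick, floor 5 mm thick. Origin: under its centre at bench level
- bearing: steel bearing ring, 68 mm across, 18 mm high (not part of the job; origin: underside)
- grease: yellow jar with a black lid, 60 mm across, 75 mm high (not part of the job; origin: underside)
- wrench: steel wrench lying flat, 190 mm long (not part of the job; origin: underside)
- screwdriver: screwdriver lying flat, 170 mm long (not part of the job; origin: underside)
- fitting: brass hydraulic elbow, about 65 mm long, 34 mm high (not part of the job; origin: underside)
Things that resemble listed ones, but are neither listed nor needed, are in the scene too. Of the things that look like the cap_tray, the largest one is meant.

How it is judged:
On the way, in this order (a step that is already met when the one before it is completed fails the run):
1. the red cap stands in the green tray, let go (x of cap in the frame of cap_tray between -0.055 and 0.055 m and y of cap in the frame of cap_tray between -0.04 and 0.04 m and z of cap in the frame of cap_tray below 0.012 m and angle between cap's own z axis and vertical below 0.15 rad and contact force between the fingers and cap below 0.1 N and linear speed of cap below 0.03 m/s), for 0.2 s.
2. the dial is set to mark 4 and let go (value of joint dial between 1.38 and 1.62 rad and contact force between the fingers and fixture below 0.1 N), for 0.2 s.
3. the stone is pressed square on the plate at the yellow end (y of sole in the frame of face between 0.052 and 0.085 m and x of sole in the frame of face between -0.014 and 0.014 m and angle between the x axis of sole and the x axis of face, either way round below 0.21 rad and z of sole in the frame of face below 0.004 m and contact force between hone and fixture above 2 N and value of joint hone_foot between 0.001 and 0.0155 m), for 0.1 s.
4. pressed, it passes the quarter point (y of sole in the frame of face between 0.02 and 0.045 m and x of sole in the frame of face between -0.014 and 0.014 m and angle between the x axis of sole and the x axis of face, either way round below 0.21 rad and z of sole in the frame of face below 0.004 m and contact force between hone and fixture above 2 N and value of joint hone_foot between 0.001 and 0.0155 m), for 0.05 s.
5. it passes the middle (y of sole in the frame of face between -0.015 and 0.015 m and x of sole in the frame of face between -0.014 and 0.014 m and angle between the x axis of sole and the x axis of face, either way round below 0.21 rad and z of sole in the frame of face below 0.004 m and contact force between hone and fixture above 2 N and value of joint hone_foot between 0.001 and 0.0155 m), for 0.05 s.
6. it passes the third quarter (y of sole in the frame of face between -0.045 and -0.02 m and x of sole in the frame of face between -0.014 and 0.014 m and angle between the x axis of sole and the x axis of face, either way round below 0.21 rad and z of sole in the frame of face below 0.004 m and contact force between hone and fixture above 2 N and value of joint hone_foot between 0.001 and 0.0155 m), for 0.05 s.
7. pressed, it reaches the plain end (y of sole in the frame of face between -0.085 and -0.052 m and x of sole in the frame of face between -0.014 and 0.014 m and angle between the x axis of sole and the x axis of face, either way round below 0.21 rad and z of sole in the frame of face below 0.004 m and contact force between hone and fixture above 2 N and value of joint hone_foot between 0.001 and 0.0155 m), for 0.05 s.
8. pressed, it comes back over the middle (all of step 5), for 0.05 s.
9. pressed, it is back at the yellow end (all of step 3), for 0.05 s.
At the end, for the whole second after the job is handed in: the cap stands upright (within 0.15 rad) on the green tray's floor, the dial is at mark 4 (1.5 rad within 0.12), the hone stands upright (within 0.1 rad) on the floor of its wooden rest, and all are at rest (x of cap in the frame of cap_tray between -0.055 and 0.055 m and y of cap in the frame of cap_tray between -0.04 and 0.04 m and z of cap in the frame of cap_tray below 0.012 m and angle between cap's own z axis and vertical below 0.15 rad and value of joint dial between 1.38 and 1.62 rad and x of sole in the frame of rest between -0.045 and 0.045 m and y of sole in the frame of rest between -0.04 and 0.04 m and z of sole in the frame of rest below 0.012 m and angle between hone's own z axis and vertical below 0.1 rad and linear speed of each of hone, cap below 0.03 m/s); the robot touches nothing.
It fails at once if the stone is over the middle 80 mm of the plate, less than 20 mm above it, with its spring relaxed or fully squeezed (pressed hard, lifted or set down part-way: stroke broken) (y of sole in the frame of face between -0.04 and 0.04 m and x of sole in the frame of face between -0.05 and 0.05 m and z of sole in the frame of face between -0.01 and 0.02 m and (value of joint hone_foot below 0.0007 m or value of joint hone_foot above 0.0157 m)).
It fails at once if the hone is pressed hard on the chuck or plate (over 30 N) (contact force between hone and fixture above 30 N).
It fails at once if another thing on the bench is shifted by more than 30 mm (distance of any of bearing, grease, wrench, screwdriver, fitting from where it was at the start of the episode above 0.03 m).
It also fails if it takes over 72 s, if anything falls off the work surface, if the arm or the gripper's body presses on something with over 40 N, if the wrist force passes 120 N, or if a joint passes its speed limit or range.

ROBOT

A 6-joint arm with a two-finger parallel gripper is mounted at the origin on the work surface. World frame = base frame: x ahead of the robot, y to its left, z up, the work surface at z = 0. Lengths are in m, angles in rad, forces in N, time in s.
With the tool pointing down it reaches from about 0.425 to 0.925 m from the base axis. Payload 12.5 kg.
Tool frame: the origin (TCP) lies midway between the tips of the shut fingers; the grasp point (between the pads) lies 19 mm behind it; z points along the fingers, y is the line along which they close (so a half turn about z gives the same grasp; the last joint's range is limited). The gripper opens to 85 mm and grips with 20 to 120 N. Pads are 22 mm wide; open, the fingers measure 114 mm over their backs; the gripper's body (76 mm by 85 mm) begins 54 mm behind the grasp point. The pads swing forward as they close: fully open they stand 13 mm farther back than shut.
Start: joints at [-1.368, 0.491, 1.559, -0, 1.092, -0.106], TCP at [0.19, -0.595, 0.231] pointing down, gripper open.
Joint ranges: [-3.1, 3.1], [-0.84, 2.19], [0.05, 2.79], [-1.13, 4.28], [0.06, 2.93], [-2.69, 2.69]. Speed limits (rad/s): [2.22, 2.22, 2.79, 3.14, 3.14, 3.14].

INTERFACE

Orientations are given as a unit quaternion [x, y, z, w].
In Python, from plant import env, eyes, job_done gives the robot as it stands.
- The arm moves only by the tool drive_tool, never from a script. Its argument "plan" is a list of rows, each a list of 3 entries, a list of its own where there are three numbers: the finger opening in mm, from 0 to 85.4, then the shift along the tool's x, y, z as a fraction of full scale, then the turn about the tool's z as a fraction of full scale. In form: [[hand, [x, y, z], yaw], ...]. A call has exactly 10 rows; each row shifts and turns the commanded pose from where the row before left it, along the tool's axes as they then stand; what a row does not reach is not made up. Full scale, the value 1, is 25 mm for a shift and 0.08 rad for a turn. A row lasts 1/10 s, in which the tool goes at most 50 mm and 8.59 degrees, less where a joint would pass 70% of its speed; a pose out of reach is approached as far as the arm can. A call with a number of a shift or a turn outside -1 to 1 is refused whole. A call with a gripper value outside its range is refused whole. The fingers move at their own pace and stop on an object; "grip_force" is the grip in N (left out, the last holds). Time passes only in rows, so rows that do not move let the fingers close, or fill a call up. It gives the time, the measured TCP pose, the force, the opening and the grip force at its end, in the units of the state.
- env.read_state(): the state, without advancing time (a new reading comes with each control period).
- eyes.grab_frame(name): name is "scene" or "top" or "wrist"; returns a dict with "img" (420x560x3 uint8, blue, green, red), "fx", "fy", "cx", "cy" (pixels), "distortion" ([k1, k2, p1, p2, k3] as OpenCV has them; the pictures are not rectified), "rvec" (rotation vector, rad) and "tvec" (3), from world to camera coordinates, as OpenCV has them; the wrist camera has in their place "hand_eye" (4x4, takes a point from camera to tool coordinates, whose origin is the TCP and whose axes are the flange's). Camera axes: x right, y down, z forward; pixel columns grow to the right and rows downward; lengths in m; the calibration is good to about 2 mm. A picture is of the moment at which its call begins: read the wrist's pose just before it. There is no depth.
- job_done(): hands the job in; it is judged then, once.
The state is a dict: "time": time; "qpos": joint angles; "qvel": joint speeds; "joint_efforts": joint torques, N m; "tool_pos": TCP position; "tool_rot": TCP orientation; "wrist_force": force on the tool from outside, world axes, zero at the start; "wrist_torque": the same for the moment, N m; "width": opening from 0.0 (shut) to 1.0 (fully open); "finger_force": force on a finger pad.
Only numpy, scipy, OpenCV 4.12 (cv2) and the standard library are available. Lean on these libraries where they do the work, as an engineer would, in place of code of your own. Each camera call takes 0.05 s, during which the arm holds its last target. There are 200 camera calls.

## Working session

There is one attempt and no reset: what is moved stays moved. The work goes in short steps, Python scripts to look and compute and a tool call to move; the robot and the scene stay as the last step left them, time stands still between calls to the robot, and variables do not carry over. Pictures are saved under pics/ and viewed, at most 10 in all, crops included, and the job is handed in when it is done.

Besides the shell and the picture viewer there is one more tool, called after ">>>" as name([rows], argument=value, ...), one row to a line, values as JSON. drive_tool: Moves the arm, as the interface text tells. Shift numbers are shares of 25 mm and turn numbers shares of 0.08 rad, none past 1 either way. Its arguments: {"type":"object","properties":{"plan":{"type":"array"},"grip_force":{"type":"number"}},"required":["plan"]}

```bash
mkdir -p pics; cat > h.py <<'E'
import sys; sys.path.insert(0,'.')
from plant import env, eyes, job_done
import numpy as np, cv2, json, pickle
from scipy.spatial.transform import Rotation as R
def grab(name,tag):
    s=env.read_state(); f=eyes.grab_frame(name); f['state']=s
    cv2.imwrite(f'pics/{tag}.png',f['img']); pickle.dump(f,open(f'pics/{tag}.pkl','wb')); return f
def load(tag): return pickle.load(open(f'pics/{tag}.pkl','rb'))
def ray(f,px):
    K=np.array([[f['fx'],0,f['cx']],[0,f['fy'],f['cy']],[0,0,1.]])
    u=cv2.undistortPoints(np.array([[px]],float),K,np.array(f['distortion'],float)).ravel()
    d=np.array([u[0],u[1],1.])
    if 'rvec' in f:
        M=cv2.Rodrigues(np.array(f['rvec'],float))[0]; t=np.array(f['tvec'],float).ravel()
        return -M.T@t, M.T@d
    H=np.array(f['hand_eye']); s=f['state']; W=R.from_quat(s['tool_rot']).as_matrix()
    return W@H[:3,3]+np.array(s['tool_pos']), W@H[:3,:3]@d
def atz(f,px,z):
    o,d=ray(f,px); return o+d*(z-o[2])/d[2]
def tri(obs):
    A=np.zeros((3,3));b=np.zeros(3)
    for f,px in obs:
        o,d=ray(f,px); d=d/np.linalg.norm(d);P=np.eye(3)-np.outer(d,d);A+=P;b+=P@o
    x=np.linalg.solve(A,b)
    return x
def st():
    s=env.read_state(); print({k:np.round(s[k],4).tolist() for k in ('time','tool_pos','tool_rot','wrist_force','width','qpos')})
    M=R.from_quat(s['tool_rot']).as_matrix(); print('tool x',M[:,0].round(3),'y',M[:,1].round(3),'z',M[:,2].round(3))
E
python3 - <<'E'
from h import *
a=grab('top','top0');b=grab('scene','scene0')
for f in(a,b): print(ray(f,(280,210)), f['fx'])
st()
E
```

```text
(array([0.41323067, 0.01262381, 1.28708674]), array([ 0.09581457, -0.04226135, -0.99473718])) 517.2442158524015
(array([ 1.01093533, -0.70763541,  0.63242111]), array([-0.46948177,  0.69718946, -0.54188625])) 503.79521431609913
{'time': 0.1, 'tool_pos': [0.1899, -0.5952, 0.2308], 'tool_rot': [0.9881, 0.1538, -0.0, -0.0005], 'wrist_force': [-1.0864, -0.3698, -0.3493], 'width': 1.0038, 'qpos': [-1.3676, 0.4915, 1.5594, -0.0, 1.0917, -0.1056]}
tool x [0.953 0.304 0.   ] y [ 0.304 -0.953 -0.001] z [-0.     0.001 -1.   ]
```

View pics/top0.png

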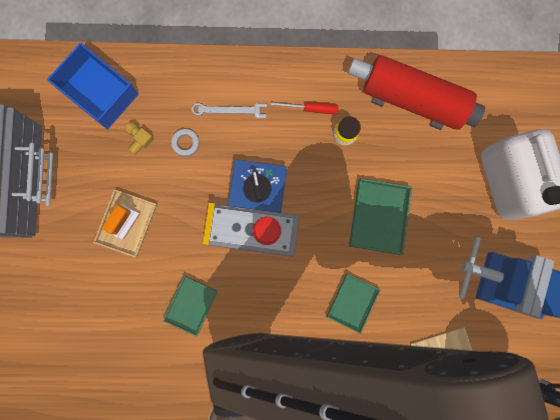

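View pics/scene0.png

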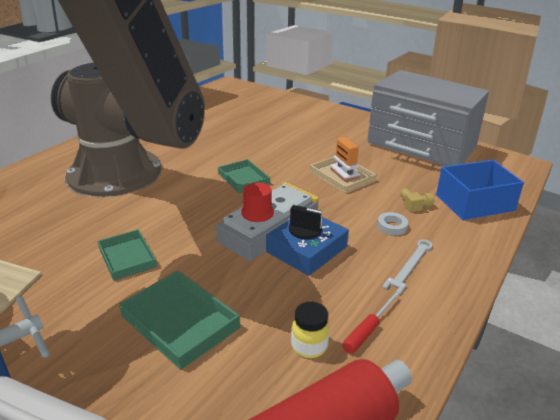

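Top view: three green trays, at (380,215), (190,305) and (353,302). The first is clearly the largest, so it should be the cap_tray. The orange hone is at (125,222) in its wooden rest, the cap at (267,231) and the dial at (257,187). I'll confirm in enlarged crops.

```bash
python3 - <<'E'
from h import *
a=load('top0')['img'];b=load('scene0')['img']
cv2.imwrite('pics/c1.png',cv2.resize(a[150:260,90:310],None,fx=3.6,fy=3.6,interpolation=3))
cv2.imwrite('pics/c2.png',cv2.resize(b[125:275,200:385],None,fx=4,fy=4,interpolation=3))
f=load('top0')
for n,c in [('big',[(358,177),(410,181),(403,254),(350,246)]),('s1',[(187,274),(216,291),(195,334),(164,316)]),('s2',[(346,271),(379,289),(360,332),(328,316)])]:
    p=np.array([atz(f,q,.03)[:2] for q in c]); print(n,p.round(3).tolist(),np.linalg.norm(p-np.roll(p,-1,0),axis=1).round(3),p.mean(0))
E
```

```text
big [[0.619, -0.232], [0.612, -0.361], [0.432, -0.342], [0.449, -0.212]] [0.129 0.181 0.13  0.171] [ 0.52789122 -0.28687643]
s1 [[0.376, 0.181], [0.337, 0.11], [0.236, 0.157], [0.277, 0.232]] [0.081 0.112 0.085 0.112] [0.30652892 0.17009062]
s2 [[0.389, -0.202], [0.347, -0.282], [0.245, -0.236], [0.281, -0.159]] [0.09  0.112 0.085 0.116] [ 0.31529363 -0.21969836]
```

View pics/c1.png

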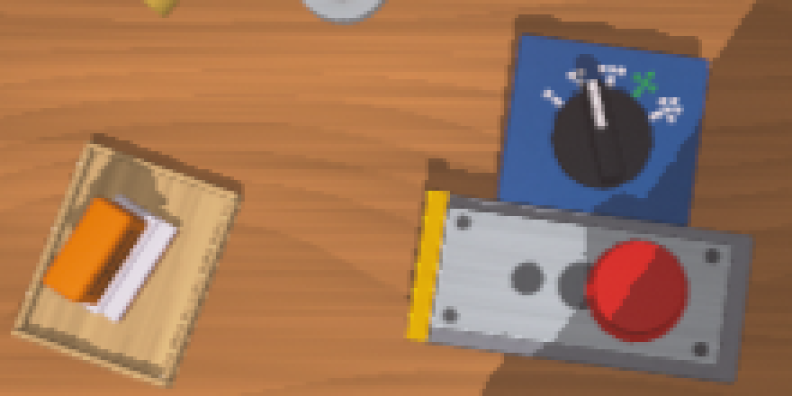

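View pics/c2.png

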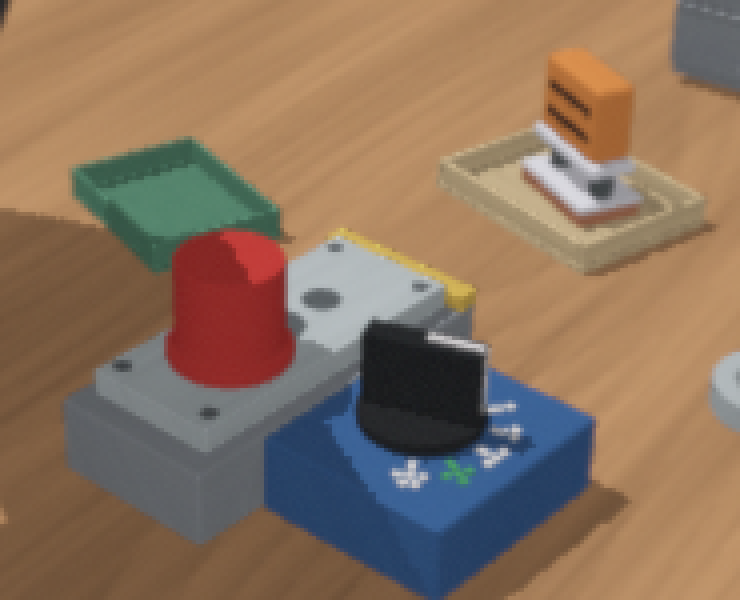

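The trays measure 181/171x130 mm against 112x85 mm, so the big one at (380,215) is the cap_tray. The crops show the plate screws, the cap (638,285), the dial pointing between marks 2 and 3, and the hone standing in its rest. Now to triangulate.

```bash
cat >> h.py <<'E'
def c1(x,y): return ((x+.5)/3.6-.5+90,(y+.5)/3.6-.5+150)
def c2(x,y): return ((x+.5)/4-.5+200,(y+.5)/4-.5+125)
E
python3 - <<'E'
from h import *
a=load('top0');b=load('scene0')
P={}
for n,p,q in [('yd',(463,222),(421,286)),('yf',(450,315),(335,246)),('pf',(700,349),(122,366)),('pd',(712,256),(209,412)),('captop',(640,287),(229,256)),('honetop',(93,247),(591,70)),('dialtip',(590,82),(487,347))]:
    P[n]=tri([(a,c1(*p)),(b,c2(*q))]); print(n,P[n].round(4),'top@z',atz(a,c1(*p),P[n][2]).round(4),atz(b,c2(*q),P[n][2]).round(4))
z=.06
s=[atz(a,c1(*p),z)[:2] for p in[(463,222),(450,315),(700,349),(712,256)]]
s2=[atz(b,c2(*p),z)[:2] for p in[(421,286),(335,246),(122,366),(209,412)]]
for s in (s,s2):
    c=np.mean(s,0); y=(s[0]+s[1]-s[2]-s[3]); x=(s[0]+s[3]-s[1]-s[2]); print('face',c,'yaw',np.arctan2(-y[0],y[1]),np.arctan2(x[1],x[0]),np.linalg.norm(y)/2,np.linalg.norm(x)/2)
    yaw=np.arctan2(-y[0],y[1]); print('dial axis exp',c+.1*np.array([np.cos(yaw),np.sin(yaw)]))
print('dial disc',atz(a,c1(602,133),.055))
t0,t1=atz(a,c1(590,82),.097),atz(a,c1(612,180),.097);d=t0-t1;print('bar',(t0+t1)/2,np.linalg.norm(d),np.arctan2(d[1],d[0]))
r=[atz(a,c1(*p),.02)[:2] for p in[(92,143),(240,190),(172,385),(15,330)]];print('rest',np.mean(r,0),np.array(r).round(3).tolist())
h=[atz(a,c1(*p),.097)[:2] for p in[(97,195),(140,215),(95,303),(43,280)]];print('hone',np.mean(h,0),np.array(h).round(3).tolist())
E
```

```text
yd [0.5264 0.1077 0.0596] top@z [0.526  0.1074 0.0596] [0.5268 0.108  0.0596]
yf [0.4647 0.1145 0.0605] top@z [0.4645 0.1143 0.0605] [0.4649 0.1147 0.0605]
pf [ 0.4447 -0.0501  0.0593] top@z [ 0.4446 -0.0503  0.0593] [ 0.4449 -0.05    0.0593]
pd [ 0.5063 -0.0573  0.0598] top@z [ 0.506  -0.0575  0.0598] [ 0.5065 -0.0571  0.0598]
captop [ 0.482  -0.0086  0.1181] top@z [ 0.4814 -0.0091  0.1181] [ 0.4826 -0.0081  0.1181]
honetop [0.5039 0.3393 0.0971] top@z [0.5028 0.3386 0.0971] [0.5047 0.3405 0.0971]
dialtip [0.6151 0.025  0.097 ] top@z [0.6147 0.0248 0.097 ] [0.6153 0.0252 0.097 ]
face [0.4852512  0.02849214] yaw -0.12026809437464565 -0.11567793805222076 0.16587505056946447 0.061844721466353
dial axis exp [0.58452885 0.01649431]
face [0.4859529 0.0286628] yaw -0.1180203021895653 -0.11654069164051924 0.16673577400575454 0.06227328003843231
dial axis exp [0.58525727 0.01688815]
dial disc [0.58753414 0.01659911 0.055     ]
bar [0.5829659  0.01714948 0.097     ] 0.06534516249334704 0.2354179300341466
rest [0.49920066 0.33446206] [[0.58, 0.364], [0.549, 0.262], [0.416, 0.303], [0.452, 0.409]]
hone [0.50208625 0.33805907] [[0.536, 0.338], [0.524, 0.31], [0.467, 0.336], [0.481, 0.369]]
```

```bash
cat >> h.py <<'E'
def go(*pts):
    """each pt x,y,z,yaw(world yaw of tool x): units with yaw fixed; turn listed separately"""
    s=env.read_state(); M=R.from_quat(s['tool_rot']).as_matrix(); p=np.array(s['tool_pos']); yw=np.arctan2(M[1,0],M[0,0])
    print('t',round(s['time'],2),'now',p.round(4),'yaw',round(yw,3),'tilt',np.round(M[:2,2],4),'w',round(s['width'],3),'F',np.round(s['wrist_force'],1),'ff',np.round(s['finger_force'],1))
    for q in pts:
        yq=q[3] if len(q)>3 else yw
        c,t=np.cos(yw),np.sin(yw); D=np.array([[c,t,0],[t,-c,0],[0,0,-1]])
        print(q,'units(old yaw)',(D@(np.array(q[:3])-p)/.025).round(2),'turn',round((yw-yq)/.08,2))
        p=np.array(q[:3]);
E
python3 - <<'E'
from h import *
go((.42,-.33,.22),(.482,-.0086,.17),(.482,-.0086,.078))
E
```

```text
t 0.1 now [ 0.1899 -0.5952  0.2308] yaw 0.309 tilt [-0.0002  0.0009] w 1.004 F [-1.1 -0.4 -0.3] ff 0.0
(0.42, -0.33, 0.22) units(old yaw) [11.99 -7.31  0.43] turn 0.0
(0.482, -0.0086, 0.17) units(old yaw) [  6.27 -11.49   2.  ] turn 0.0
(0.482, -0.0086, 0.078) units(old yaw) [0.   0.   3.68] turn 0.0
```

>>> drive_tool([
  [85, [0.7, -0.4, 0], 0],
  [85, [1, -0.6, 0], 0],
  [85, [1, -0.6, 0], 0],
  [85, [1, -0.6, 0], 0],
  [85, [1, -0.6, 0], 0],
  [85, [1, -0.6, 0], 0],
  [85, [1, -0.6, 0], 0],
  [85, [1, -0.6, 0], 0],
  [85, [1, -0.6, 0], 0],
  [85, [1, -0.6, 0], 0],
], grip_force=40)

```text
time: 1.1
tool_pos: [0.3778, -0.3816, 0.2312]
tool_rot: [0.988, 0.154, -0.0, -0.0]
wrist_force: [0.2, 0.1, 0.6]
width: 0.993
finger_force: 0.0
```

>>> drive_tool([
  [85, [1, -0.8, 0], 0],
  [85, [1, -0.9, 0.2], 0],
  [85, [0.7, -1, 0.2], 0],
  [85, [0.7, -1, 0.2], 0],
  [85, [0.7, -1, 0.2], 0],
  [85, [0.7, -1, 0.2], 0],
  [85, [0.7, -1, 0.2], 0],
  [85, [0.7, -1, 0.2], 0],
  [85, [0.7, -1, 0.2], 0],
  [85, [0.7, -1, 0.2], 0],
])

```text
time: 2.1
tool_pos: [0.484, -0.0927, 0.1861]
tool_rot: [0.988, 0.154, -0.0, -0.0]
wrist_force: [0.1, -0.3, -0.4]
width: 0.993
finger_force: 0.0
```

```bash
python3 - <<'E'
from h import *
go((.482,-.0086,.17),(.482,-.0086,.078))
E
```

```text
t 2.1 now [ 0.484  -0.0927  0.1861] yaw 0.309 tilt [-0.0002  0.0001] w 0.993 F [ 0.1 -0.3 -0.4] ff 0.0
(0.482, -0.0086, 0.17) units(old yaw) [ 0.95 -3.23  0.64] turn 0.0
(0.482, -0.0086, 0.078) units(old yaw) [0.   0.   3.68] turn 0.0
```

>>> drive_tool([
  [85, [0.25, -0.8, 0], 0],
  [85, [0.25, -0.8, 0.2], 0],
  [85, [0.25, -0.8, 0.2], 0],
  [85, [0.2, -0.8, 0.2], 0],
  [85, [0, 0, 0.7], 0],
  [85, [0, 0, 0.8], 0],
  [85, [0, 0, 0.8], 0],
  [85, [0, 0, 0.8], 0],
  [85, [0, 0, 0.5], 0],
  [85, [0, 0, 0], 0],
])

```text
time: 3.1
tool_pos: [0.4814, -0.0106, 0.08]
tool_rot: [0.988, 0.154, -0.001, -0.0]
wrist_force: [-0.5, 0.0, 0.1]
width: 0.996
finger_force: 0.0
```

>>> drive_tool([
  [50, [0, 0, 0], 0],
  [50, [0, 0, 0], 0],
  [50, [0, 0, 0], 0],
  [50, [0, 0, 0], 0],
  [50, [0, 0, 0], 0],
  [50, [0, 0, 0], 0],
  [50, [0, 0, 0], 0],
  [50, [0, 0, -0.4], 0],
  [50, [0, 0, -0.8], 0],
  [50, [0, 0, -0.8], 0],
])

```text
time: 4.1
tool_pos: [0.4825, -0.0114, 0.1327]
tool_rot: [0.988, 0.154, 0.0, 0.0]
wrist_force: [-0.6, 0.0, -1.0]
width: 0.666
finger_force: 42.8
```

```bash
python3 - <<'E'
from h import *
go((.482,-.0086,.17),(.528,-.287,.12),(.528,-.287,.027))
grab('wrist','w1')
E
```

```text
t 4.1 now [ 0.4825 -0.0114  0.1327] yaw 0.309 tilt [ 0.0001 -0.0002] w 0.666 F [-0.6  0.  -1. ] ff 42.8
(0.482, -0.0086, 0.17) units(old yaw) [ 0.02 -0.11 -1.49] turn 0.0
(0.528, -0.287, 0.12) units(old yaw) [-1.63 11.17  2.  ] turn 0.0
(0.528, -0.287, 0.027) units(old yaw) [0.   0.   3.72] turn 0.0
```

View pics/w1.png

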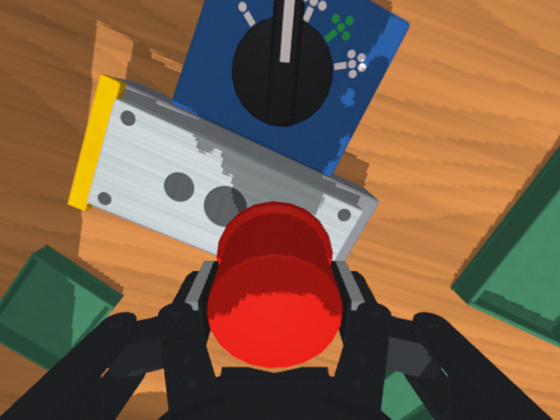

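The wrist view shows the cap (275,290) held upright between the pads.

>>> drive_tool([
  [50, [0, 0.4, -0.4], 0],
  [50, [-0.2, 0.9, 0], 0],
  [50, [-0.2, 1, 0], 0],
  [50, [-0.2, 1, 0], 0],
  [50, [-0.2, 1, 0], 0],
  [50, [-0.2, 1, 0], 0],
  [50, [-0.2, 1, 0], 0],
  [50, [-0.2, 1, 0], 0],
  [50, [-0.2, 1, 0.3], 0],
  [50, [-0.2, 1, 0.5], 0],
])

```text
time: 5.15
tool_pos: [0.5104, -0.2485, 0.1218]
tool_rot: [0.988, 0.154, 0.0, 0.0]
wrist_force: [0.8, 0.5, 0.0]
width: 0.663
finger_force: 42.9
```

>>> drive_tool([
  [50, [0, 1, 0.6], 0],
  [50, [0, 0.7, 0.6], 0],
  [50, [0, 0.2, 0.7], 0],
  [50, [0, 0, 0.7], 0],
  [50, [0, 0, 0.7], 0],
  [50, [0, 0, 0.4], 0],
  [50, [0, 0, 0], 0],
  [50, [0, 0, 0], 0],
  [50, [0, 0, 0], 0],
  [50, [0, 0, 0], 0],
])

```text
time: 6.15
tool_pos: [0.5249, -0.292, 0.0293]
tool_rot: [0.988, 0.154, 0.0, 0.0]
wrist_force: [0.0, 0.8, -0.2]
width: 0.666
finger_force: 43.3
```

```bash
python3 - <<'E'
from h import *
go((.528,-.287,.027))
E
```

```text
t 6.15 now [ 0.5249 -0.292   0.0293] yaw 0.309 tilt [ 0.0006 -0.0005] w 0.666 F [ 0.   0.8 -0.2] ff 43.3
(0.528, -0.287, 0.027) units(old yaw) [ 0.18 -0.15  0.09] turn 0.0
```

>>> drive_tool([
  [50, [0, 0, 0.12], 0],
  [50, [0, 0, 0], 0],
  [72, [0, 0, 0], 0],
  [72, [0, 0, 0], 0],
  [72, [0, 0, 0], 0],
  [72, [0, 0, 0], 0],
  [72, [0, 0, -0.4], 0],
  [72, [0, 0, -0.8], 0],
  [72, [0, 0, -1], 0],
  [72, [0, 0, -1], 0],
])

```text
time: 7.15
tool_pos: [0.5247, -0.2918, 0.1072]
tool_rot: [0.988, 0.154, -0.0, -0.0]
wrist_force: [-0.7, 0.5, -0.2]
width: 0.841
finger_force: 0.0
```

>>> drive_tool([
  [72, [0, 0, -1], 0],
  [50, [0, -0.3, -1], 0],
  [50, [0, -0.7, -0.4], 0],
  [50, [0, -1, 0], 0],
  [50, [0, -1, 0], 0],
  [50, [0, -1, 0], 0],
  [50, [0, -1, 0], 0],
  [50, [0, -1, 0], 0],
  [50, [0, -1, 0], 0],
  [50, [0, -1, 0], 0],
])

```text
time: 8.15
tool_pos: [0.4628, -0.0996, 0.1656]
tool_rot: [0.988, 0.154, -0.0, -0.0]
wrist_force: [0.1, -0.3, 0.1]
width: 0.584
finger_force: 0.0
```

```bash
python3 - <<'E'
from h import *
go((.585,.0167,.15,.26),(.585,.0167,.065))
f=grab('top','top1')
cv2.imwrite('pics/c3.png',cv2.resize(f['img'][140:270,200:430],None,fx=3.4,fy=3.4,interpolation=3))
E
```

```text
t 8.15 now [ 0.4628 -0.0996  0.1656] yaw 0.309 tilt [-0.0007  0.0002] w 0.584 F [ 0.1 -0.3  0.1] ff 0.0
(0.585, 0.0167, 0.15, 0.26) units(old yaw) [ 6.07 -2.94  0.62] turn 0.61
(0.585, 0.0167, 0.065) units(old yaw) [0.  0.  3.4] turn 0.0
```

View pics/c3.png

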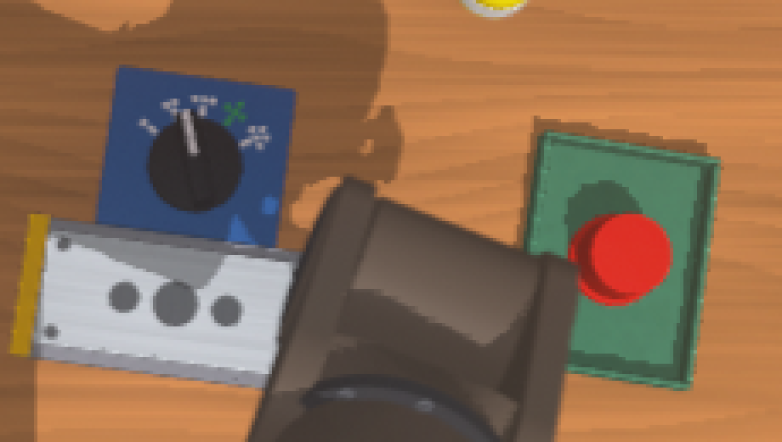

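The crop shows the cap (630,255) standing in the tray, and the dial pointer at (187,130). Next is the dial.

>>> drive_tool([
  [50, [0.4, -0.2, 0], 0],
  [50, [0.8, -0.4, 0], 0.1],
  [50, [1, -0.5, 0], 0.1],
  [50, [1, -0.5, 0], 0.1],
  [50, [1, -0.5, 0.1], 0.1],
  [50, [1, -0.45, 0.1], 0.1],
  [50, [0.7, -0.4, 0.3], 0.1],
  [50, [0.15, -0.1, 0.5], 0],
  [50, [0, 0, 0.6], 0],
  [50, [0, 0, 0.6], 0],
])

```text
time: 9.2
tool_pos: [0.5868, 0.0149, 0.1095]
tool_rot: [0.991, 0.13, -0.0, 0.0]
wrist_force: [-0.5, 0.4, -0.3]
width: 0.591
finger_force: 0.0
```

```bash
python3 - <<'E'
from h import *
go((.585,.0167,.067,.26))
E
```

```text
t 9.2 now [0.5868 0.0149 0.1095] yaw 0.261 tilt [-0.0008 -0.0001] w 0.591 F [-0.5  0.4 -0.3] ff 0.0
(0.585, 0.0167, 0.067, 0.26) units(old yaw) [-0.05 -0.09  1.7 ] turn 0.01
```

>>> drive_tool([
  [50, [0, -0.1, 0.5], 0],
  [50, [0, 0, 0.6], 0],
  [50, [0, 0, 0.5], 0],
  [50, [0, 0, 0.1], 0],
  [5, [0, 0, 0], 0],
  [5, [0, 0, 0], 0],
  [5, [0, 0, 0], 0],
  [5, [0, 0, 0], 0],
  [5, [0, 0, 0], 0],
  [5, [0, 0, 0], 0],
], grip_force=60)

```text
time: 10.2
tool_pos: [0.5873, 0.0166, 0.0691]
tool_rot: [0.992, 0.13, 0.001, 0.001]
wrist_force: [2.2, -5.6, -0.9]
width: 0.178
finger_force: 59.6
```

```bash
python3 - <<'E'
from h import *
go((.585,.0167,.067,-.618))
E
```

```text
t 10.2 now [0.5873 0.0166 0.0691] yaw 0.261 tilt [ 0.0022 -0.0009] w 0.178 F [ 2.2 -5.6 -0.9] ff 59.6
(0.585, 0.0167, 0.067, -0.618) units(old yaw) [-0.09 -0.03  0.09] turn 10.98
```

>>> drive_tool([
  [5, [0, 0, 0], 0.6],
  [5, [0, 0, 0], 1],
  [5, [0, 0, 0], 1],
  [5, [0, 0, 0], 1],
  [5, [0, 0, 0], 1],
  [5, [0, 0, 0], 1],
  [5, [0, 0, 0], 1],
  [5, [0, 0, 0], 1],
  [5, [0, 0, 0], 1],
  [5, [0, 0, 0], 1],
])

```text
time: 11.2
tool_pos: [0.587, 0.0143, 0.0691]
tool_rot: [0.968, -0.252, 0.001, 0.002]
wrist_force: [-1.4, -26.9, 1.4]
width: 0.175
finger_force: 59.9
```

>>> drive_tool([
  [5, [0, 0, 0], 1],
  [5, [0, 0, 0], 0.4],
  [5, [0, 0, 0], 0],
  [5, [0, 0, 0], 0],
  [5, [0, 0, 0], 0],
  [50, [0, 0, 0], 0],
  [50, [0, 0, 0], 0],
  [50, [0, 0, 0], 0],
  [50, [0, 0, 0], 0],
  [50, [0, 0, -0.6], 0],
])

```text
time: 12.2
tool_pos: [0.5857, 0.0178, 0.0821]
tool_rot: [0.953, -0.304, -0.001, 0.0]
wrist_force: [-0.5, -0.2, 0.9]
width: 0.588
finger_force: 0.0
```

>>> drive_tool([
  [50, [0, 0, -1], 0],
  [50, [0, 0, -1], 0],
  [50, [0, 0, -1], 0],
  [50, [0, 0, -1], 0],
  [50, [-1, 0, -1], 0],
  [50, [-1, 0, -0.5], 0],
  [50, [-1, 0, 0], 0],
  [50, [-1, 0, 0], 0],
  [50, [-1, 0, 0], 0],
  [50, [-0.5, 0, 0], 0],
])

```text
time: 13.2
tool_pos: [0.4731, 0.0982, 0.221]
tool_rot: [0.953, -0.304, -0.0, -0.0]
wrist_force: [-0.4, 0.1, -0.4]
width: 0.584
finger_force: 0.0
```

```bash
python3 - <<'E'
from h import *
go((.502,.338,.2,-.48))
f=grab('wrist','w2')
E
```

```text
t 13.2 now [0.4731 0.0982 0.221 ] yaw -0.618 tilt [-0.  0.] w 0.584 F [-0.4  0.1 -0.4] ff 0.0
(0.502, 0.338, 0.2, -0.48) units(old yaw) [-4.62 -8.49  0.84] turn -1.73
```

View pics/w2.png

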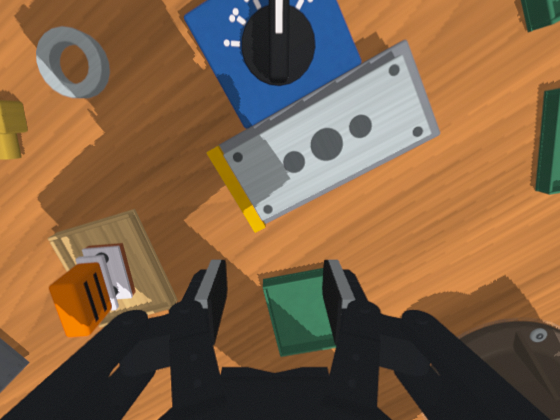

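The dial bar (279,40) lines up with the tool's x axis. The hone handle is at (85,298). Checking the dial, fixture and hone numbers from this view.

```bash
python3 - <<'E'
from h import *
f=load('w2')
s=[atz(f,p,.06)[:2] for p in[(237,157),(268,209),(418,131),(394,70)]]
c=np.mean(s,0); y=(s[0]+s[1]-s[2]-s[3]); x=(s[0]+s[3]-s[1]-s[2]); print('face',c,'yaw',np.arctan2(-y[0],y[1]),np.arctan2(x[1],x[0]))
t0,t1=atz(f,(278,5),.097),atz(f,(278,33),.097);d=t0-t1;print('stripe yaw',np.arctan2(d[1],d[0]),t0,t1)
h=[atz(f,p,.097)[:2] for p in[(51,291),(72,337)]];print('hone edge',h)
a=load('top0'); print('hone handle tri', tri([(a,c1(43,280)),(f,(72,337))]),tri([(a,c1(97,195)),(f,(51,291))]))
E
```

```text
face [0.48429871 0.02873945] yaw -0.12073785329833213 -0.10930450292183451
stripe yaw -0.6142257068349726 [0.59989973 0.00603006 0.097     ] [0.58457635 0.01683653 0.097     ]
hone edge [array([0.52948488, 0.33871817]), array([0.47736875, 0.36439692])]
hone handle tri [0.47904729 0.36897068 0.09417027] [0.53262657 0.33597018 0.10051199]
```

>>> drive_tool([
  [75, [-0.2, -0.4, 0], 0],
  [75, [-0.4, -0.8, 0], -0.3],
  [75, [-0.5, -0.9, 0], -0.4],
  [75, [-0.5, -0.9, 0], -0.5],
  [75, [-0.5, -0.9, 0], -0.5],
  [75, [-0.5, -0.9, 0], 0],
  [75, [-0.4, -0.9, 0], 0],
  [75, [-0.1, -0.5, 0], 0],
  [75, [0, -0.2, 0], 0],
  [75, [0, 0, 0], 0],
])

```text
time: 14.25
tool_pos: [0.4914, 0.2744, 0.2204]
tool_rot: [0.971, -0.239, -0.0, 0.0]
wrist_force: [0.2, 0.2, 0.4]
width: 0.879
finger_force: 0.0
```

```bash
python3 - <<'E'
from h import *
go((.503,.339,.2,-.48),(.503,.339,.055,-.48))
f=grab('wrist','w3')
E
```

```text
t 14.25 now [0.4914 0.2744 0.2204] yaw -0.483 tilt [-0.0002 -0.0003] w 0.879 F [0.2 0.2 0.4] ff 0.0
(0.503, 0.339, 0.2, -0.48) units(old yaw) [-0.79 -2.5   0.82] turn -0.04
(0.503, 0.339, 0.055, -0.48) units(old yaw) [0.  0.  5.8] turn -0.04
```

View pics/w3.png

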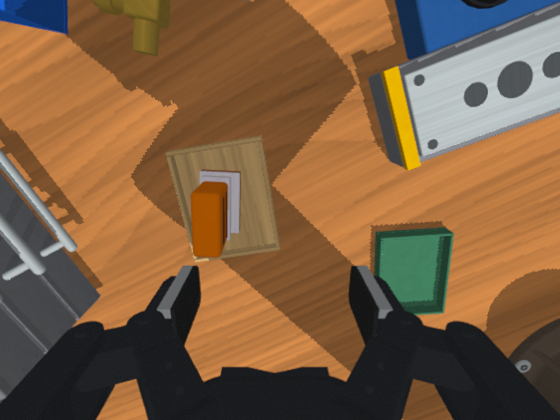

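```bash
python3 - <<'E'
from h import *
f=load('w3')
print('cam',ray(f,(280,210))[0])
h=[atz(f,p,.097)[:2].round(4) for p in[(192,190),(222,190),(221,256),(192,255)]];print(h,np.mean(h,0))
for i,j in((0,3),(1,2)): d=h[i]-h[j];print(np.linalg.norm(d),np.arctan2(d[1],d[0]))
h=[atz(f,p,.02)[:2].round(4) for p in[(240,172),(239,234)]];d=h[0]-h[1];print(h,np.linalg.norm(d),np.arctan2(d[1],d[0]))
cv2.imwrite('pics/c4.png',cv2.resize(f['img'][130:265,160:290],None,fx=4.4,fy=4.4,interpolation=3))
r=[atz(f,p,.02)[:2] for p in[(167,153),(262,137),(279,249)]];print('rest ctr',(r[0]+r[2])/2,np.array(r))
E
```

```text
cam [0.56378923 0.23762921 0.36303833]
[array([0.5378, 0.3352]), array([0.5252, 0.3112]), array([0.4688, 0.3459]), array([0.4828, 0.3703])] [0.50365 0.34065]
0.06524576614616456 -0.5680222695829161
0.06621971005674973 -0.551556050989495
[array([0.5227, 0.3034]), array([0.4568, 0.3424])] 0.07657551828097546 -0.5343725415006384
rest ctr [0.49780507 0.33678463] [[0.57942889 0.36515273]
 [0.54531355 0.2625924 ]
 [0.41618125 0.30841654]]
```

View pics/c4.png

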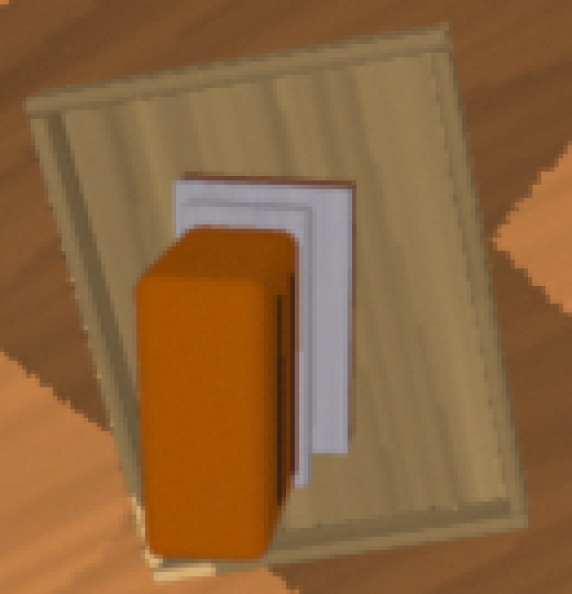

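The hone's top face spans px (191,194)–(221,256), with yaw about -0.54 and centre about (0.503,0.340).

>>> drive_tool([
  [75, [-0.3, -0.5, 0], 0.3],
  [75, [-0.3, -0.8, 0.3], 0.4],
  [75, [-0.2, -0.8, 0.6], 0],
  [75, [0, -0.4, 0.7], 0],
  [75, [0, 0, 0.7], 0],
  [75, [0, 0, 0.5], 0],
  [75, [0, 0, 0], 0],
  [75, [0, 0, 0], 0],
  [75, [0, 0, 0], 0],
  [75, [0, 0, 0], 0],
])

```text
time: 15.3
tool_pos: [0.5045, 0.3383, 0.1517]
tool_rot: [0.964, -0.266, 0.001, -0.0]
wrist_force: [0.6, 0.1, 0.1]
width: 0.882
finger_force: 0.0
```

```bash
python3 - <<'E'
from h import *
go((.503,.340,.053,-.54))
E
```

```text
t 15.3 now [0.5045 0.3383 0.1517] yaw -0.539 tilt [0.0013 0.0005] w 0.882 F [0.6 0.1 0.1] ff 0.0
(0.503, 0.34, 0.053, -0.54) units(old yaw) [-0.09 -0.03  3.95] turn 0.01
```

>>> drive_tool([
  [75, [-0.1, 0, 0.5], 0],
  [75, [0, 0, 0.8], 0],
  [75, [0, 0, 0.8], 0],
  [75, [0, 0, 0.8], 0],
  [75, [0, 0, 0.7], 0],
  [75, [0, 0, 0.3], 0],
  [75, [0, 0, 0], 0],
  [15, [0, 0, 0], 0],
  [15, [0, 0, 0], 0],
  [15, [0, 0, 0], 0],
], grip_force=80)

```text
time: 16.3
tool_pos: [0.5024, 0.3398, 0.0541]
tool_rot: [0.964, -0.266, 0.001, -0.0]
wrist_force: [-0.1, 0.8, 1.3]
width: 0.372
finger_force: 1.0
```

>>> drive_tool([
  [15, [0, 0, 0], 0],
  [15, [0, 0, 0], 0],
  [15, [0, 0, 0], 0],
  [15, [0, 0, 0], 0],
  [15, [0, 0, 0], 0],
  [15, [0, 0, 0], 0],
  [15, [0, 0, 0], 0],
  [15, [0, 0, 0], 0],
  [15, [0, 0, 0], 0],
  [15, [0, 0, 0], 0],
])

```text
time: 17.3
tool_pos: [0.5022, 0.3397, 0.0533]
tool_rot: [0.964, -0.266, 0.0, -0.0]
wrist_force: [2.6, 2.5, 3.1]
width: 0.319
finger_force: 78.4
```

```bash
python3 - <<'E'
from h import *
go((.503,.340,.053,-.118))
E
```

```text
t 17.3 now [0.5022 0.3397 0.0533] yaw -0.539 tilt [ 0.0003 -0.    ] w 0.319 F [2.6 2.5 3.1] ff 78.4
(0.503, 0.34, 0.053, -0.118) units(old yaw) [ 0.02 -0.03  0.01] turn -5.26
```

>>> drive_tool([
  [15, [0, 0, -0.3], 0],
  [15, [0, 0, -0.7], 0],
  [15, [0, 0, -1], 0],
  [15, [0, 0, -1], -0.3],
  [15, [0, 0, -1], -0.7],
  [15, [0, 0, -0.8], -1],
  [15, [0, 0, -0.3], -1],
  [15, [0, 0, 0], -1],
  [15, [0, 0, 0], -0.8],
  [15, [0, 0, 0], -0.46],
])

```text
time: 18.3
tool_pos: [0.5009, 0.3389, 0.1802]
tool_rot: [0.998, -0.058, -0.001, 0.001]
wrist_force: [0.5, 0.0, -3.7]
width: 0.319
finger_force: 79.4
```

```bash
python3 - <<'E'
from h import *
go((.4936,.0961,.175,-.118),(.4936,.0961,.115,-.118))
E
```

```text
t 18.3 now [0.5009 0.3389 0.1802] yaw -0.116 tilt [-0.0031 -0.0018] w 0.319 F [ 0.5  0.  -3.7] ff 79.4
(0.4936, 0.0961, 0.175, -0.118) units(old yaw) [0.83 9.68 0.21] turn 0.03
(0.4936, 0.0961, 0.115, -0.118) units(old yaw) [0.  0.  2.4] turn 0.03
```

>>> drive_tool([
  [15, [0.05, 0.4, 0], 0],
  [15, [0.1, 0.8, 0], 0],
  [15, [0.1, 1, 0], 0],
  [15, [0.1, 1, 0], 0],
  [15, [0.1, 1, 0], 0],
  [15, [0.1, 1, 0], 0],
  [15, [0.1, 1, 0], 0],
  [15, [0.1, 1, 0], 0],
  [15, [0.08, 1, 0], 0],
  [15, [0.1, 0.8, 0], 0],
])

```text
time: 19.3
tool_pos: [0.4973, 0.1116, 0.1805]
tool_rot: [0.998, -0.06, -0.001, 0.0]
wrist_force: [0.2, -0.4, -3.9]
width: 0.315
finger_force: 79.5
```

>>> drive_tool([
  [15, [0, 0.5, 0], 0],
  [15, [0, 0.18, 0.3], 0],
  [15, [0, 0, 0.6], 0],
  [15, [0, 0, 0.6], 0],
  [15, [0, 0, 0.5], 0],
  [15, [0, 0, 0.3], 0],
  [15, [0, 0, 0], 0],
  [15, [0, 0, 0], 0],
  [15, [0, 0, 0], 0],
  [15, [0, 0, 0], 0],
])

```text
time: 20.3
tool_pos: [0.4967, 0.0966, 0.1238]
tool_rot: [0.998, -0.059, 0.0, -0.0]
wrist_force: [-0.1, -0.8, -3.3]
width: 0.318
finger_force: 79.5
```

```bash
python3 - <<'E'
from h import *
go((.4936,.0961,.115,-.118))
f=grab('wrist','w4'); grab('scene','scene4')
cv2.imwrite('pics/c5.png',f['img'])
E
```

```text
t 20.3 now [0.4967 0.0966 0.1238] yaw -0.118 tilt [ 0.0009 -0.    ] w 0.318 F [-0.1 -0.8 -3.3] ff 79.5
(0.4936, 0.0961, 0.115, -0.118) units(old yaw) [-0.12  0.04  0.35] turn -0.01
```

View pics/c5.png

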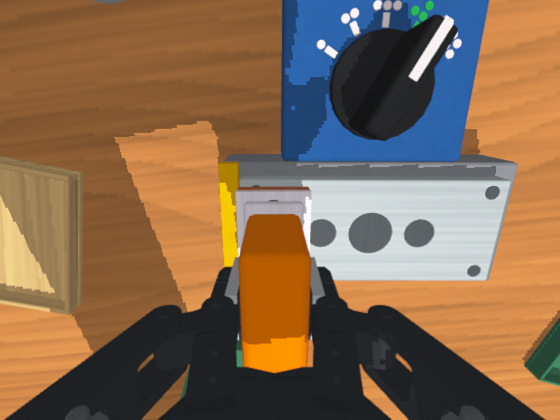

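The wrist view shows the stone's front edge (237–309,189) square above the plate's yellow end, and the dial pointing at the green dots (parallax aside). I'll check the lateral offset and the dial numerically.

```bash
python3 - <<'E'
from h import *
f=load('w4'); yaw=-.118; c=np.array([.4856,.0286]); Rm=np.array([[np.cos(yaw),np.sin(yaw)],[-np.sin(yaw),np.cos(yaw)]])
for p,z in [((237,189),.0755),((309,189),.0755),((237,190),.0895),((311,190),.0895)]: print('stone front corner in face',Rm@(atz(f,p,z)[:2]-c))
print('TCP',Rm@(np.array(f['state']['tool_pos'])[:2]-c))
for p in[(254,187),(492,192),(474,270)]: print('screw',Rm@(atz(f,p,.06)[:2]-c))
for p,z in[((447,20),.097),((414,78),.097),((423,12),.046)]: q=Rm@(atz(f,p,z)[:2]-c);print('dial',q,np.arctan2(q[1],q[0]-.1))
E
```

```text
stone front corner in face [0.0363441  0.09405785]
stone front corner in face [0.03632866 0.04746898]
stone front corner in face [0.03925775 0.09230726]
stone front corner in face [0.03924321 0.0478875 ]
TCP [0.00306066 0.06888233]
screw [0.03386584 0.0840972 ]
screw [ 0.03025262 -0.08327256]
screw [-0.03154873 -0.08339053]
dial [ 0.12661051 -0.01440253] -0.4960886837549451
dial [ 0.10048148 -0.00195889] -1.329780810694987
dial [ 0.14364831 -0.02382291] -0.49960688979817897
```

>>> drive_tool([
  [15, [0, 0, 0.2], 0],
  [15, [0, 0, 0.2], 0],
  [15, [0, 0, 0.1], 0],
  [15, [0, 0, 0.1], 0],
  [15, [0, 0, 0.1], 0],
  [15, [0, 0, 0.1], 0],
  [15, [0, 0, 0], 0],
  [15, [0, 0, 0], 0],
  [15, [0, 0, 0], 0],
  [15, [0, 0, 0], 0],
])

```text
time: 21.4
tool_pos: [0.4965, 0.0966, 0.1035]
tool_rot: [0.998, -0.059, -0.0, 0.0]
wrist_force: [-4.0, 0.6, 4.5]
width: 0.321
finger_force: 80.6
```

```bash
python3 - <<'E'
from h import *
go((.4931,.0961,.1,-.118))
E
```

```text
t 21.4 now [0.4965 0.0966 0.1035] yaw -0.118 tilt [-0.0001 -0.0001] w 0.321 F [-4.   0.6  4.5] ff 80.6
(0.4931, 0.0961, 0.1, -0.118) units(old yaw) [-0.13  0.04  0.14] turn -0.0
```

>>> drive_tool([
  [15, [0, 0, 0.08], 0],
  [15, [0, 0, 0], 0],
  [15, [0, 0, 0], 0],
  [15, [0, 0.1, 0], 0],
  [15, [0, 0.2, 0], 0],
  [15, [0, 0.25, 0], 0],
  [15, [0, 0.25, 0], 0],
  [15, [0, 0.25, 0], 0],
  [15, [0, 0.25, 0], 0],
  [15, [0, 0.25, 0], 0],
])

```text
time: 22.4
tool_pos: [0.493, 0.0582, 0.1019]
tool_rot: [0.998, -0.059, 0.001, -0.0]
wrist_force: [1.2, 4.1, 5.9]
width: 0.317
finger_force: 80.5
```

```bash
python3 - <<'E'
from h import *
go((.4782,-.0366,.1015,-.118))
E
```

```text
t 22.4 now [0.493  0.0582 0.1019] yaw -0.119 tilt [0.0028 0.0004] w 0.317 F [1.2 4.1 5.9] ff 80.5
(0.4782, -0.0366, 0.1015, -0.118) units(old yaw) [-0.14  3.84  0.01] turn -0.01
```

>>> drive_tool([
  [15, [0, 0.25, 0], 0],
  [15, [0, 0.25, 0], 0],
  [15, [0, 0.25, 0], 0],
  [15, [0, 0.25, 0], 0],
  [15, [0, 0.25, 0], 0],
  [15, [0, 0.25, 0], 0],
  [15, [0, 0.25, 0], 0],
  [15, [0, 0.25, 0], 0],
  [15, [0, 0.25, 0], 0],
  [15, [0, 0.25, 0], 0],
])

```text
time: 23.4
tool_pos: [0.4855, -0.0039, 0.1018]
tool_rot: [0.998, -0.059, 0.001, -0.0]
wrist_force: [0.5, 4.8, 6.0]
width: 0.317
finger_force: 80.5
```

>>> drive_tool([
  [15, [0, 0.25, 0], 0],
  [15, [0, 0.25, 0], 0],
  [15, [0, 0.25, 0], 0],
  [15, [0, 0.25, 0], 0],
  [15, [0, 0.2, 0], 0],
  [15, [0, 0.1, 0], 0],
  [15, [0, 0, 0], 0],
  [15, [0, 0, 0], 0],
  [15, [0, 0, 0], 0],
  [15, [0, 0, 0], 0],
])

```text
time: 24.4
tool_pos: [0.4816, -0.0365, 0.1018]
tool_rot: [0.998, -0.059, 0.001, 0.0]
wrist_force: [-1.0, -0.7, 5.5]
width: 0.317
finger_force: 80.7
```

```bash
python3 - <<'E'
from h import *
go((.4936+.002,.0961,.1015,-.118))
yaw=-.118; c=np.array([.4856,.0286]); Rm=np.array([[np.cos(yaw),np.sin(yaw)],[-np.sin(yaw),np.cos(yaw)]])
print(Rm@(np.array(env.read_state()['tool_pos'])[:2]-c))
E
```

```text
t 24.4 now [ 0.4816 -0.0365  0.1018] yaw -0.118 tilt [ 0.0021 -0.0006] w 0.317 F [-1.  -0.7  5.5] ff 80.7
(0.4956, 0.0961, 0.1015, -0.118) units(old yaw) [-0.07 -5.33  0.01] turn -0.01
[ 0.00365463 -0.06510326]
```

Now the stroke back, 5.4 units.

>>> drive_tool([
  [15, [0, -0.1, 0], 0],
  [15, [0, -0.2, 0], 0],
  [15, [0, -0.25, 0], 0],
  [15, [0, -0.25, 0], 0],
  [15, [0, -0.25, 0], 0],
  [15, [0, -0.25, 0], 0],
  [15, [0, -0.25, 0], 0],
  [15, [0, -0.25, 0], 0],
  [15, [0, -0.25, 0], 0],
  [15, [0, -0.25, 0], 0],
])

```text
time: 25.4
tool_pos: [0.4884, 0.0205, 0.1018]
tool_rot: [0.998, -0.059, 0.001, 0.0]
wrist_force: [-0.9, -5.3, 6.6]
width: 0.317
finger_force: 80.7
```

>>> drive_tool([
  [15, [0, -0.25, 0], 0],
  [15, [0, -0.25, 0], 0],
  [15, [0, -0.25, 0], 0],
  [15, [0, -0.25, 0], 0],
  [15, [0, -0.25, 0], 0],
  [15, [0, -0.25, 0], 0],
  [15, [0, -0.25, 0], 0],
  [15, [0, -0.25, 0], 0],
  [15, [0, -0.25, 0], 0],
  [15, [0, -0.25, 0], 0],
])

```text
time: 26.4
tool_pos: [0.4957, 0.0826, 0.1017]
tool_rot: [0.998, -0.059, 0.001, 0.0]
wrist_force: [-0.2, -5.4, 4.6]
width: 0.316
finger_force: 80.6
```

>>> drive_tool([
  [15, [0, -0.25, 0], 0],
  [15, [0, -0.2, 0], 0],
  [15, [0, -0.1, 0], 0],
  [15, [0, 0, 0], 0],
  [15, [0, 0, 0], 0],
  [15, [0, 0, 0], 0],
  [15, [0, 0, 0], 0],
  [15, [0, 0, 0], 0],
  [15, [0, 0, 0], 0],
  [15, [0, 0, 0], 0],
])

```text
time: 27.4
tool_pos: [0.4973, 0.0965, 0.1018]
tool_rot: [0.998, -0.059, 0.001, 0.0]
wrist_force: [-0.8, 0.1, 5.6]
width: 0.314
finger_force: 80.5
```

```bash
python3 - <<'E'
from h import *
go((.4985,.3355,.18))
yaw=-.118; c=np.array([.4856,.0286]); Rm=np.array([[np.cos(yaw),np.sin(yaw)],[-np.sin(yaw),np.cos(yaw)]])
print(Rm@(np.array(env.read_state()['tool_pos'])[:2]-c))
E
```

```text
t 27.4 now [0.4973 0.0965 0.1018] yaw -0.118 tilt [ 0.002  -0.0001] w 0.314 F [-0.8  0.1  5.6] ff 80.5
(0.4985, 0.3355, 0.18) units(old yaw) [-1.08 -9.5  -3.13] turn 0.0
[0.00364295 0.06883239]
```

>>> drive_tool([
  [15, [0, 0, -0.4], 0],
  [15, [0, 0, -0.8], 0],
  [15, [0, 0, -1], 0],
  [15, [0, -0.4, -0.8], 0],
  [15, [-0.1, -0.8, -0.3], 0],
  [15, [-0.15, -1, 0], 0],
  [15, [-0.15, -1, 0], 0],
  [15, [-0.15, -1, 0], 0],
  [15, [-0.15, -1, 0], 0],
  [15, [-0.15, -1, 0], 0],
])

```text
time: 28.4
tool_pos: [0.4934, 0.254, 0.1839]
tool_rot: [0.998, -0.059, -0.0, 0.0]
wrist_force: [0.3, 0.5, -2.8]
width: 0.317
finger_force: 80.7
```

>>> drive_tool([
  [15, [-0.1, -1, 0], 0],
  [15, [-0.1, -1, 0], 0],
  [15, [0, -0.8, 0], 0],
  [15, [0, -0.5, 0], 0.3],
  [15, [0, 0, 0], 0.6],
  [15, [0, 0, 0], 0.8],
  [15, [0, 0, 0], 0.6],
  [15, [0, 0, 0], 0.2],
  [15, [0, 0, 0], 0],
  [15, [0, 0, 0], 0],
])

```text
time: 29.4
tool_pos: [0.4985, 0.3354, 0.1838]
tool_rot: [0.987, -0.158, -0.0, 0.0]
wrist_force: [0.1, 0.6, -2.9]
width: 0.316
finger_force: 80.6
```

```bash
python3 - <<'E'
from h import *
go((.4995,.3355,.055,-.32))
E
```

```text
t 29.4 now [0.4985 0.3354 0.1838] yaw -0.317 tilt [-0.0001 -0.0002] w 0.316 F [ 0.1  0.6 -2.9] ff 80.6
(0.4995, 0.3355, 0.055, -0.32) units(old yaw) [ 0.04 -0.01  5.15] turn 0.03
```

>>> drive_tool([
  [15, [0, 0, 0.4], 0],
  [15, [0, 0, 0.8], 0],
  [15, [0, 0, 0.9], 0],
  [15, [0, 0, 0.9], 0],
  [15, [0, 0, 0.8], 0],
  [15, [0, 0, 0.6], 0],
  [15, [0, 0, 0.4], 0],
  [15, [0, 0, 0.2], 0],
  [15, [0, 0, 0.1], 0],
  [15, [0, 0, 0], 0],
])

```text
time: 30.4
tool_pos: [0.4987, 0.3356, 0.0564]
tool_rot: [0.987, -0.158, 0.0, -0.0]
wrist_force: [-0.3, 0.2, -4.3]
width: 0.32
finger_force: 80.8
```

```bash
python3 - <<'E'
from h import *
go((.4995,.3355,.0535,-.32))
E
```

```text
t 30.4 now [0.4987 0.3356 0.0564] yaw -0.318 tilt [0.0003 0.    ] w 0.32 F [-0.3  0.2 -4.3] ff 80.8
(0.4995, 0.3355, 0.0535, -0.32) units(old yaw) [ 0.03 -0.01  0.12] turn 0.02
```

>>> drive_tool([
  [15, [0, 0, 0.06], 0],
  [15, [0, 0, 0.06], 0],
  [15, [0, 0, 0], 0],
  [60, [0, 0, 0], 0],
  [60, [0, 0, 0], 0],
  [60, [0, 0, 0], 0],
  [60, [0, 0, 0], 0],
  [60, [0, 0, 0], 0],
  [60, [0, 0, -0.2], 0],
  [60, [0, 0, -0.5], 0],
])

```text
time: 31.4
tool_pos: [0.4982, 0.3353, 0.0706]
tool_rot: [0.987, -0.159, -0.001, 0.001]
wrist_force: [0.2, 0.2, -1.2]
width: 0.703
finger_force: 0.0
```

>>> drive_tool([
  [60, [0, 0, -0.8], 0],
  [60, [0, 0, -1], 0],
  [60, [0, 0, -1], 0],
  [60, [0, 0, -1], 0],
  [60, [0, 0, -1], 0],
  [60, [0, 0, -0.5], 0],
  [60, [0, 0, 0], 0],
  [60, [0, 0, 0], 0],
  [60, [0, 0, 0], 0],
  [60, [0, 0, 0], 0],
])

```text
time: 32.4
tool_pos: [0.4983, 0.3354, 0.2021]
tool_rot: [0.987, -0.159, -0.001, 0.001]
wrist_force: [0.1, -0.7, 0.4]
width: 0.704
finger_force: 0.0
```

```bash
python3 - <<'E'
from h import *
go()
f=grab('wrist','w5'); b=grab('scene','s5')
for f,n in((f,'w'),(b,'s')):
    hsv=cv2.cvtColor(f['img'],cv2.COLOR_BGR2HSV); m=cv2.inRange(hsv,(5,180,90),(14,255,255))
    k,l,s,c=cv2.connectedComponentsWithStats(m)
    for i in range(1,k):
        if s[i,4]>150: print(n,s[i],c[i].round(1),atz(f,c[i],.09).round(4))
    m=cv2.inRange(hsv,(0,180,90),(4,255,255))|cv2.inRange(hsv,(175,180,90),(180,255,255))
    k,l,s,c=cv2.connectedComponentsWithStats(m)
    for i in range(1,k):
        if s[i,4]>300: print('red',n,s[i],c[i].round(1),atz(f,c[i],.035).round(4))
E
```

```text
t 32.4 now [0.4983 0.3354 0.2021] yaw -0.318 tilt [-0.0016 -0.001 ] w 0.704 F [ 0.1 -0.7  0.4] ff 0.0
red s [ 160  286   38   48 1397] [178.  309.7] [ 0.5307 -0.2946  0.035 ]
red s [343 315  36  38 566] [360.5 333.8] [ 0.8063 -0.1645  0.035 ]
red s [355 396  43  24 384] [380.8 411. ] [ 0.8979 -0.2793  0.035 ]
```

```bash
python3 - <<'E'
from h import *
for n in ('scene0','s5','w5','w3'):
    f=load(n); hsv=cv2.cvtColor(f['img'],cv2.COLOR_BGR2HSV); m=cv2.inRange(hsv,(4,215,60),(20,255,255))
    k,l,s,c=cv2.connectedComponentsWithStats(m)
    for i in range(1,k):
        if s[i,4]>80:
            (cc,wh,an)=cv2.minAreaRect(np.argwhere(l==i)[:,::-1].astype(np.float32)); print(n,s[i],c[i].round(1),atz(f,c[i],.08).round(4),np.round(wh,1),round(an,1))
E
```

```text
w5 [ 258  165   31   80 2355] [272.8 204.9] [0.4983 0.3378 0.08  ] [79. 30.] 90.0
w3 [ 191  182   36   75 2317] [208.3 218.6] [0.5039 0.3429 0.08  ] [34.9 74.1] 1.2
```

The hone stands upright in its rest, seen square from above and centred. The cap is in the tray and the dial reads about 1.5. Handing in.

```bash
python3 -c "
from h import *
print(job_done())"
```

```text
the job is handed in; nothing more can be done
None
```

I handed the job in at about 32 s with every step done: the red cap is standing in the large green tray, the dial measures about 1.5 rad (mark 4), the hone made one unbroken light stroke out and back, and it is standing back in its wooden rest; the judge returned no result.

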